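# Test the router and snap the dust cap onto its antenna connector

## Robot

A 6-joint arm with a two-finger parallel gripper is mounted at the origin on the work surface. World frame = base frame: x ahead of the robot, y to its left, z up, the work surface at z = 0. Lengths are in m, angles in degrees, forces in N, time in s.
With the tool pointing down it reaches from about 0.35 to 0.875 m from the base axis. Payload 4.2 kg.
Tool frame: the origin (TCP) lies between the finger pads; the fingertips stand 19 mm ahead of it and the grasp point (between the pads) is the TCP; z points along the fingers, y is the line along which they close (so a half turn about z gives the same grasp; the last joint's range is limited). The gripper opens to 87 mm and grips with 3 to 60 N. Pads are 19 mm wide; open, the fingers measure 117 mm over their backs; the gripper's body (75 mm by 190 mm) begins 51 mm behind the grasp point.
Start: joints at [-50.615, 22.042, 0.453, 0, -68.411, -14.817], TCP at [0.26, -0.568, 0.242] pointing down, gripper open.
Joint ranges: [-179.83, 179.83], [-69.29, 118.12], [-61.27, 80.66], [-181.25, 117.63], [-171.15, -9.14], [-177.46, 177.46]. Speed limits (degrees/s): [159.86, 159.86, 180, 180, 180, 180].

## Interface

Orientations are given as a 3x3 rotation matrix whose columns are the frame's x, y, z axes.
In Python, from station import r gives the robot as it stands.
- The arm moves only by the tool drive_tool, never from a script. Its argument "steps" is one flat list of numbers, 7 for each row, row after row: the turn, a rotation vector about the tool's x, y, z in rad, then the shift along the tool's x, y, z in m, then the opening, from 0 (shut) to 1 (fully open). A call has 1 to 10 rows; each row shifts and turns the commanded pose from where the row before left it, along the tool's axes as they then stand; what a row does not reach is not made up. A row lasts 1/12 s, in which the tool goes at most 41.7 mm and 7.16 degrees, less where a joint would pass 70% of its speed; a pose out of reach is approached as far as the arm can. A call is refused whole if a number of a shift passes 0.0417 or a number of a turn 0.125, either way. A call with a gripper value outside its range is refused whole. The fingers move at their own pace and stop on an object; the grip force is fixed at half the most. Time passes only in rows, so rows that do not move let the fingers close. It gives the time, the measured TCP pose, the force, the opening and the grip force at its end, in the units of the state.
- r.sense(): the state, without advancing time (a new reading comes with each control period).
- r.capture(name): name is "scene" or "side" or "wrist"; returns the picture (420x560x3 uint8, blue, green, red); there is no depth.
- r.camera_params(name): a dict with "camera_matrix" (3x3 intrinsics, pixels), "extrinsics" (4x4, takes a point from world to camera coordinates). Camera axes: x right, y down, z forward; pixel columns grow to the right and rows downward; lengths in m; the calibration is good to about 2 mm. A picture is of the moment at which its call begins: read the wrist's pose just before it. camera_params takes no time and is no camera call; for the wrist camera it gives the pose at the moment of the call.
- r.finish_job(): hands the job in; it is judged then, once.
The state is a dict: "time_s": time; "joints": joint angles; "joint_velocities": joint speeds; "effort": joint torques, N m; "tcp_pos": TCP position; "ee_rot": TCP orientation; "wrist_force": force on the tool from outside, world axes, zero at the start; "moment": the same for the moment, N m; "gripper_width": opening from 0.0 (shut) to 1.0 (fully open); "gripper_force": force on a finger pad.
Only numpy, scipy, OpenCV 4.12 (cv2) and the standard library are available. Lean on these libraries where they do the work, as an engineer would, in place of code of your own. Each camera call takes 0.05 s, during which the arm holds its last target. There are 200 camera calls.

## Task

In one of the two test nests the router's brass antenna connector is still bare. Start that router's last test by pressing the green start button of its own nest all the way down and letting it come back up; then take the red dust cap from the black parts tray, set it upright over the bare connector and press it down until it clicks over the snap balls and sits fully home on the brass flange. Do not stop at the click: finish with the fingers still on the cap, pushing it down firmly, and leave the finished router's start button and the other things on the bench alone.

Things in the scene. Friction and masses are not known exactly. Their poses are not given: they have to be found in the camera images.
- nest_a: aluminium test nest fixed to the bench, plate 200 x 130 x 12 mm, origin at the centre of its underside, z up, -x its front (faces the robot at yaw 0; yaw up to 0.3 rad). At its front a console with a green start button, behind it a grey router case 116 x 86 mm, held fast, upper face 48 mm above the bench; a toggle clamp in the rear corner, 62 mm high. Its router's connector is bare brass.
- nest_b: aluminium test nest fixed to the bench, plate 200 x 130 x 12 mm, origin at the centre of its underside, z up, -x its front (faces the robot at yaw 0; yaw up to 0.3 rad). At its front a console with a green start button, behind it a grey router case 116 x 86 mm, held fast, upper face 48 mm above the bench; a toggle clamp in the rear corner, 62 mm high. Its router is finished: red cap fixed on.
- start_a_top (a point): centre of the upper face of nest_a's green start button (28 mm diameter), 56 mm above the bench when up, 75 mm in front of the nest's centre (nest -x); it moves with the button. Press straight down. Black collar 44 mm in diameter around it, 10 mm lower
- start_a (a joint): travel of nest_a's start button in m: 0 up, 0.006 fully down; a spring (1.5 N at first, 5 N fully down) brings it back up
- start_b (a joint): travel of the start button of nest_b (the finished router), the same kind; not to be pressed
- port_a_seat (a point): centre of the upper face of the brass flange at the foot of the bare connector, 52 mm above the bench, 22 mm behind nest_a's centre (nest +x, y 0); z up along the connector's axis. The cap is fully home when its lower rim rests on this face, that is, when the cap's origin is at this point
- port_a_top (a point): centre of the top of the bare connector, 14.5 mm above the flange. The brass barrel is 17 mm in diameter up to 9 mm above the flange, then a cone narrowing to 10 mm at the top. Four steel spring balls stand out of the barrel (23 mm across), 6 mm above the flange; they give way inwards when the cap is pressed over them
- port_a_flange: the brass flange itself, 33 mm diameter, 4 mm thick, on which the cap is pressed; origin on the connector's axis, 4 mm below its upper face
- cap: loose red plastic dust cap, round, 16 to 28 g, open below, standing upright in the parts tray, its lower rim 3 mm above the bench. Origin at the centre of the lower rim, z up. Skirt 30 mm in diameter, 18 mm high; on it a grip 16 mm in diameter up to 33 mm above the rim: hold it there from above, at any yaw. A lip of 20 mm inner diameter in its mouth snaps over the balls
- cap_shoulder (a point): centre of the cap's flat shoulder, 18 mm above its lower rim, around the foot of the grip; finger ends can push on it. The lip meets the balls about 7.5 mm above home; the push rises to about 9 to 14 N, drops at the click about 4 mm above home, and the cap goes on down to the flange, where it stays on by itself
- tray: black parts tray fixed on the bench, 160 x 110 mm, rim 10 mm high, floor 3 mm thick; divider 8 mm high, 22 mm behind its centre; origin at the centre of its underside, z up, yaw up to 0.5 rad. The cap stands in front of the divider (tray -x), a brass nut behind it
- nut: loose brass lock nut, 30 mm across, 7 mm high, in the rear part of the tray; leave it
- driver: loose yellow screwdriver, 190 mm, lying right of the work; leave it
- antenna: loose black whip antenna, 165 mm, lying right of the work; leave it
- board: loose green circuit board, 85 x 60 mm, lying in front near the robot; leave it
- tape: loose roll of packing tape, 100 mm diameter, 48 mm high, left; leave it
- cleaner: loose blue bottle, 56 mm diameter, 130 mm high, left of the work; leave it
- marker: loose marker pen, 100 mm, lying in front near the robot; leave it
There are look-alikes about, which are no part of the job. What is shaped like the cap but brown or white is not meant.

How it is judged:
By the outcome, as a careful person would: the job done as asked, in the order asked, and still so for the second after the job is handed in, while the arm keeps its last pose, push and grip.
It also fails if it takes over 42 s, if anything falls off the work surface, if the arm or the gripper's body presses on something with over 40 N, if the wrist force passes 120 N, or if a joint passes its speed limit or range.

## Working session

There is one attempt and no reset: what is moved stays moved. The work goes in short steps, Python scripts to look and compute and a tool call to move; the robot and the scene stay as the last step left them, time stands still between calls to the robot, and variables do not carry over. Pictures are saved under pics/ and viewed, at most 10 in all, crops included, and the job is handed in when it is done.

Besides the shell and the picture viewer there is one more tool, called after "Emit:" in YAML: its name, and indented under it one key for each argument. drive_tool: Moves the arm, as the interface text tells. Its arguments: {"type":"object","properties":{"steps":{"type":"array"}},"required":["steps"]}

```bash
mkdir -p pics
python3 - <<'E'
from station import r
import cv2,numpy as np
s=r.sense();print(s['time_s'],s['tcp_pos'],np.round(s['ee_rot'],3).tolist(),s['gripper_width'],s['wrist_force'])
for n in("scene","side"):
    cv2.imwrite(f"pics/{n}0.png",r.capture(n))
    p=r.camera_params(n);print(n,np.round(p['camera_matrix'],1).tolist(),np.round(p['extrinsics'],3).tolist())
E
```

```text
0.0 [ 0.25963748 -0.56788605  0.24045617] [[-0.91, -0.416, -0.001], [-0.416, 0.91, 0.002], [0.0, 0.002, -1.0]] 0.9972336758900993 [0.21593978 1.08470337 0.1460247 ]
scene [[449.1, 0.0, 274.5], [0.0, 449.1, 213.6], [0.0, 0.0, 1.0]] [[0.047, 0.999, 0.011, -0.016], [0.829, -0.033, -0.558, -0.362], [-0.557, 0.035, -0.83, 1.828], [0.0, 0.0, 0.0, 1.0]]
side [[453.8, 0.0, 278.8], [0.0, 453.8, 210.5], [0.0, 0.0, 1.0]] [[-0.959, -0.284, 0.02, 0.469], [-0.163, 0.492, -0.855, 0.124], [0.233, -0.823, -0.518, 1.118], [0.0, 0.0, 0.0, 1.0]]
```

View pics/scene0.png

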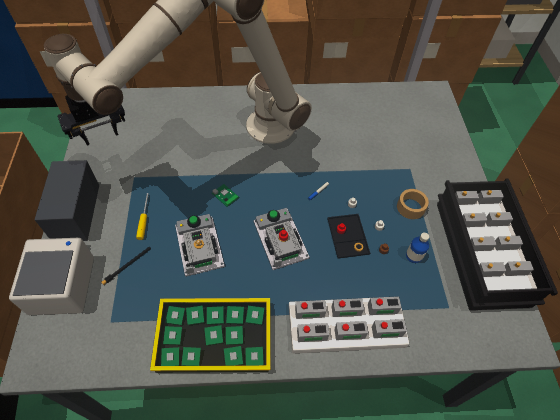

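View pics/side0.png

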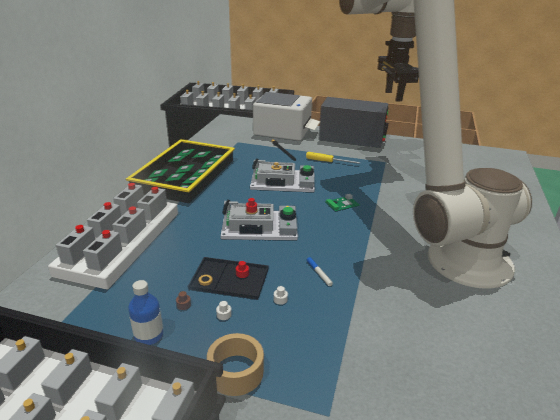

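The scene view shows bare nest_a at about (200,245), with its green button at (194,221) and its brass connector at (199,244). Nest_b, with the red cap, is at (282,238). The tray is at (348,235) with the loose cap at (341,228). The side view agrees: loose cap (242,270), brass (277,168), button (307,170).

```bash
cat > h.py <<'E'
from station import r
import cv2,numpy as np
def mask(im,c):
    h=cv2.cvtColor(im,cv2.COLOR_BGR2HSV)
    R={'red':[((0,150,70),(6,255,255)),((174,150,70),(180,255,255))],'green':[((50,120,40),(80,255,255))],'brass':[((15,90,90),(28,255,255))]}[c]
    return sum(cv2.inRange(h,np.array(a),np.array(b)) for a,b in R)
def blobs(im,c,box,amin=8):
    m=np.zeros(im.shape[:2],np.uint8);x0,y0,x1,y1=box
    m[y0:y1,x0:x1]=mask(im,c)[y0:y1,x0:x1]
    n,l,st,ce=cv2.connectedComponentsWithStats(m)
    return [(ce[i],st[i]) for i in range(1,n) if st[i][4]>=amin]
def ray(p,uv):
    K=np.array(p['camera_matrix']);E=np.array(p['extrinsics'])
    d=E[:3,:3].T@np.linalg.solve(K,[uv[0],uv[1],1]);return -E[:3,:3].T@E[:3,3],d
def onz(p,uv,z):
    o,d=ray(p,uv);return o+d*(z-o[2])/d[2]
def cross(a,b):
    A=[];B=[]
    for o,d in(a,b):
        d=d/np.linalg.norm(d);P=np.eye(3)-np.outer(d,d);A.append(P);B.append(P@o)
    return np.linalg.solve(A[0]+A[1],B[0]+B[1])
E
python3 - <<'E'
from h import *
np.set_printoptions(precision=4,suppress=True)
boxes={'scene':{'green':(180,210,210,232),'brass':(185,232,215,258),'red':(330,215,352,240)},'side':{'green':(298,160,318,180),'brass':(265,158,290,180),'red':(230,258,252,282)}}
Z={'green':.054,'brass':.06,'red':.022}
for c in Z:
    rs=[]
    for n in boxes:
        im=cv2.imread(f'pics/{n}0.png');p=r.camera_params(n)
        for ce,st in blobs(im,c,boxes[n][c]): print(c,n,ce,st,onz(p,ce,Z[c]))
        b=max(blobs(im,c,boxes[n][c]),key=lambda t:t[1][4]);rs.append(ray(p,b[0]))
    print(' cross',cross(*rs))
E
```

```text
green scene [192.8966 219.4483] [189 216   9   8  58] [ 0.4858 -0.281   0.054 ]
green side [306.4878 167.7805] [303 165   8   7  41] [ 0.4802 -0.272   0.054 ]
 cross [ 0.4824 -0.2819  0.049 ]
brass scene [198.4    243.7714] [194 239  10  10  70] [ 0.5842 -0.2572  0.06  ]
brass side [275.8293 166.2683] [272 162   9   8  41] [ 0.5711 -0.2392  0.06  ]
 cross [ 0.5775 -0.2592  0.0496]
red scene [340.961  228.1039] [337 223   9  11  77] [0.5203 0.2174 0.022 ]
red side [241.8791 269.5385] [236 261  13  17 182] [0.5098 0.2295 0.022 ]
 cross [0.5142 0.2192 0.0128]
```

Emit:
drive_tool:
  steps: [0,0,0,-0.032,0.017,0,0,0,0,0,-0.032,0.017,0,0,0,0,0,-0.032,0.017,0,0,0,0,0,-0.032,0.017,0,0,0,0,0,-0.032,0.017,0,0,0,0,0,-0.032,0.017,0,0,0,0,0,-0.032,0.017,0,0,0,0,0,-0.032,0.017,0,0,0,0,0,-0.032,0.017,0,0,0,0,0,-0.032,0.017,0,0]

```text
time_s: 0.93
tcp_pos: [0.4808, -0.279, 0.2413]
ee_rot: [[-0.909, -0.416, -0.001], [-0.416, 0.909, 0.0], [0.0, 0.001, -1.0]]
wrist_force: [0.6, 0.2, -0.5]
gripper_width: 0.327
gripper_force: 0.0
```

Run:
```python
from h import *
np.set_printoptions(precision=4,suppress=True)
s=r.sense();p=r.camera_params('wrist');im=r.capture('wrist');cv2.imwrite('pics/w1.png',im)
E=np.array(p['extrinsics']);c=-E[:3,:3].T@E[:3,3]
print(s['time_s'],s['tcp_pos'],s['gripper_width'],s['wrist_force']);print(s['ee_rot'])
print('cam in tool',s['ee_rot'].T@(c-s['tcp_pos']),s['ee_rot'].T@E[:3,:3].T)
np.savez('w1.npz',K=p['camera_matrix'],E=E)
for col,z in(('green',.056),('brass',.06)):
  for ce,st in blobs(im,col,(0,0,560,420),300): print(col,ce,st,onz(p,ce,z))
```

```text
0.9333 [ 0.4808 -0.279   0.2413] 0.3267911145455098 [ 0.5635  0.1934 -0.4846]
[[-0.9094 -0.4158 -0.0006]
 [-0.4158  0.9094  0.0004]
 [ 0.0004  0.0006 -1.    ]]
cam in tool [ 0.0655 -0.0006 -0.1444] [[-0.0011 -0.9705 -0.2411]
 [ 1.     -0.001  -0.0006]
 [ 0.0003 -0.2411  0.9705]]
green [402.8766 122.4284] [ 369   76   65   86 2885] [ 0.3596 -0.1944  0.056 ]
green [275.5519 194.195 ] [264 182  24  25 482] [ 0.4811 -0.2816  0.056 ]
brass [135.8059 116.7796] [ 110   76   48   85 1597] [ 0.4666 -0.4419  0.06  ]
brass [206.2979 272.2872] [201 244  14  56 470] [ 0.5948 -0.316   0.06  ]
brass [348.288 271.578] [340 244  15  56 500] [ 0.5273 -0.1701  0.06  ]
brass [316.0512 317.0332] [ 121  308  363   16 4434] [ 0.5944 -0.1777  0.06  ]
```

View pics/w1.png

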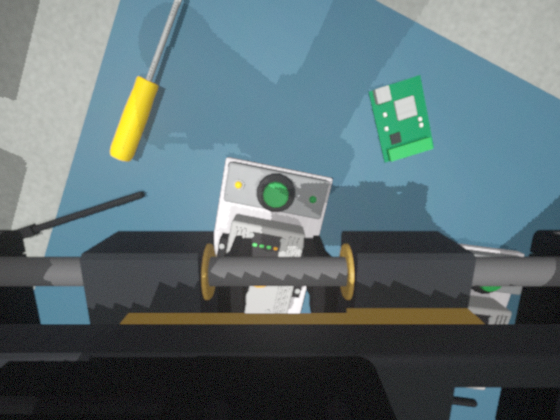

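The wrist view shows nest_a's green button at (275,194), which puts it at (0.481,-0.2816), in agreement with the two-view cross. Now I'll press it with the fingers closed.

Emit:
drive_tool:
  steps: [0,0,0,0.001,-0.0025,0.03,0,0,0,0,0,0,0.03,0,0,0,0,0,0,0.03,0,0,0,0,0,0,0.03,0,0,0,0,0,0,0.03,0,0,0,0,0,0,0.008,0,0,0,0,0,0,0,0]

```text
time_s: 1.57
tcp_pos: [0.4785, -0.2829, 0.0809]
ee_rot: [[-0.91, -0.415, -0.006], [-0.415, 0.91, 0.002], [0.005, 0.004, -1.0]]
wrist_force: [-0.6, -0.7, 1.0]
gripper_width: 0.009
gripper_force: 0.0
```

Emit:
drive_tool:
  steps: [0,0,0,0,0,0.003,0,0,0,0,0,0,0.003,0,0,0,0,0,0,0.003,0,0,0,0,0,0,0.002,0,0,0,0,0,0,0.001,0,0,0,0,0,0,0,0]

```text
time_s: 2.07
tcp_pos: [0.4814, -0.2837, 0.0726]
ee_rot: [[-0.909, -0.416, 0.003], [-0.416, 0.909, -0.001], [-0.002, -0.002, -1.0]]
wrist_force: [1.2, 0.7, 3.3]
gripper_width: 0.005
gripper_force: 1.5
```

Emit:
drive_tool:
  steps: [0,0,0,0,0,0.002,0,0,0,0,0,0,0.002,0,0,0,0,0,0,0.001,0,0,0,0,0,0,0,0]

```text
time_s: 2.4
tcp_pos: [0.4815, -0.2838, 0.0692]
ee_rot: [[-0.909, -0.417, 0.002], [-0.417, 0.909, -0.002], [-0.002, -0.003, -1.0]]
wrist_force: [-2.1, 3.3, 15.1]
gripper_width: 0.007
gripper_force: 7.9
```

Emit:
drive_tool:
  steps: [0,0,0,0,0,0.001,0,0,0,0,0,0,0,0,0,0,0,0,0,-0.01,0,0,0,0,0,0,-0.035,0,0,0,0,0,0,-0.04,0,0,0,0,-0.033,-0.006,-0.04,0,0,0,0,-0.033,-0.006,-0.04,0,0,0,0,-0.033,-0.007,-0.01,0,0,0,0,0,0,0,0,0,0,0,0,0,0,0]

```text
time_s: 3.23
tcp_pos: [0.5657, -0.262, 0.2236]
ee_rot: [[-0.909, -0.417, -0.001], [-0.417, 0.909, 0.001], [0.0, 0.001, -1.0]]
wrist_force: [0.5, 0.4, -1.0]
gripper_width: 0.002
gripper_force: 0.0
```

Run:
```python
from h import *
np.set_printoptions(precision=4,suppress=True)
s=r.sense();p=r.camera_params('wrist');im=r.capture('wrist')
print(s['time_s'],s['tcp_pos'])
for col,z in(('green',.056),('brass',.06)):
  for ce,st in blobs(im,col,(0,0,560,240),150): print(col,ce,st,onz(p,ce,z))
cv2.imwrite('pics/w2.png',im)
```

```text
3.2333 [ 0.5657 -0.262   0.2236]
green [434.8476  43.787 ] [ 399    0   71   86 3413] [ 0.3756 -0.1916  0.056 ]
green [295.9119 111.9088] [282  97  29  30 658] [ 0.4818 -0.2813  0.056 ]
green [532.7018 213.0638] [517 200  32  28 674] [ 0.4704 -0.0157  0.056 ]
brass [135.2926  38.5305] [ 110    0   53   82 2085] [ 0.4852 -0.4391  0.06  ]
brass [276.0032 207.2476] [261 193  31  30 630] [ 0.5741 -0.2601  0.06  ]
```

View pics/w2.png

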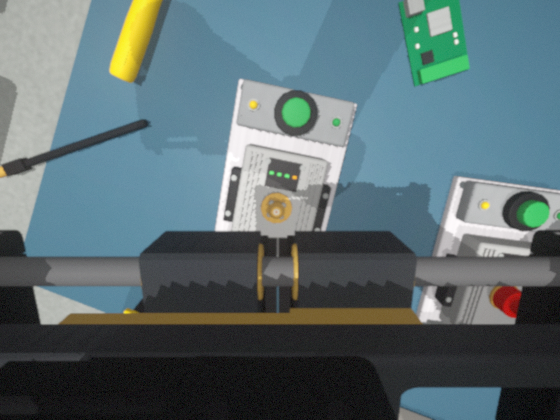

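The wrist view shows the bare brass connector at (276,207) on nest_a, with the button back up at (296,112). At flange height the connector is at about (0.576,-0.260), 97 mm from the button as expected. Next I'll go over to the cap.

Emit:
drive_tool:
  steps: [0,0,0,-0.0128,0.0382,0,0.5,0,0,0,-0.0128,0.0382,0,0.5,0,0,0,-0.0128,0.0382,0,0.5,0,0,0,-0.0128,0.0382,0,0.5,0,0,0,-0.0128,0.0382,0,0.5,0,0,0,-0.0128,0.0382,0,0.5,0,0,0,-0.0128,0.0382,0,0.5,0,0,0,-0.0128,0.0382,0,0.5,0,0,0,-0.0128,0.0382,0,0.5,0,0,0,-0.0128,0.0382,0,0.5]

```text
time_s: 4.12
tcp_pos: [0.5205, 0.1381, 0.223]
ee_rot: [[-0.91, -0.415, -0.003], [-0.415, 0.91, -0.002], [0.004, -0.0, -1.0]]
wrist_force: [0.4, 0.4, 0.0]
gripper_width: 0.494
gripper_force: 0.0
```

Emit:
drive_tool:
  steps: [0,0,0,-0.0128,0.0382,0,0.5,0,0,0,-0.0128,0.0382,0,0.5,0,0,0,0,0,0,0.5,0,0,0,0,0,0,0.5]

```text
time_s: 4.45
tcp_pos: [0.5126, 0.2184, 0.2227]
ee_rot: [[-0.908, -0.418, -0.003], [-0.418, 0.908, -0.002], [0.004, -0.001, -1.0]]
wrist_force: [-0.1, -0.4, -0.1]
gripper_width: 0.503
gripper_force: 0.0
```

Run:
```python
from h import *
np.set_printoptions(precision=4,suppress=True)
s=r.sense();p=r.camera_params('wrist');im=r.capture('wrist')
print(s['time_s'],s['tcp_pos'],s['ee_rot'],s['gripper_width'])
for ce,st in blobs(im,'red',(0,0,560,420),80): print(ce,st,[onz(p,ce,z) for z in(.021,.028,.036)])
cv2.imwrite('pics/w3.png',im)
```

```text
4.45 [0.5126 0.2184 0.2227] [[-0.9084 -0.4182 -0.0035]
 [-0.4182  0.9084 -0.0022]
 [ 0.0041 -0.0006 -1.    ]] 0.5033243153785467
[ 64.6486 161.4931] [  42  147   46   30 1016] [array([ 0.5789, -0.0099,  0.021 ]), array([ 0.5764, -0.0059,  0.028 ]), array([ 0.5735, -0.0012,  0.036 ])]
[278.1798 193.6807] [265 180  27  28 595] [array([0.5135, 0.219 , 0.021 ]), array([0.5123, 0.2184, 0.028 ]), array([0.5109, 0.2178, 0.036 ])]
```

View pics/w3.png

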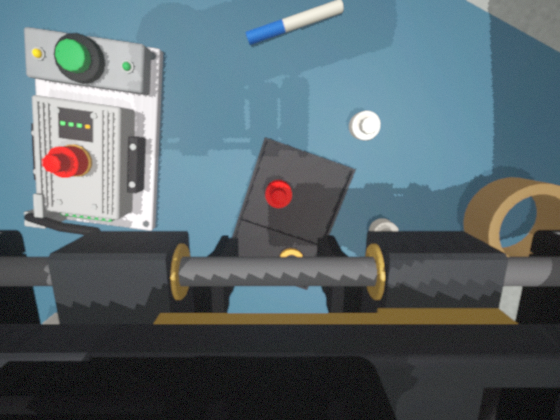

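The wrist view shows the red cap at (278,194) in front of the divider, directly under the TCP at (0.513,0.219). Now I'll descend and grip.

Emit:
drive_tool:
  steps: [0,0,0,0,0,0.035,0.5,0,0,0,0,0,0.035,0.5,0,0,0,0,0,0.035,0.5,0,0,0,0,0,0.035,0.5,0,0,0,0,0,0.03,0.5,0,0,0,0,0,0.006,0.5,0,0,0,0,0,0.003,0.5,0,0,0,0,0,0,0.5,0,0,0,0,0,0,0.5]

```text
time_s: 5.25
tcp_pos: [0.5155, 0.218, 0.0472]
ee_rot: [[-0.91, -0.415, 0.003], [-0.415, 0.91, 0.002], [-0.003, 0.0, -1.0]]
wrist_force: [-0.7, 0.1, 0.8]
gripper_width: 0.502
gripper_force: 0.0
```

Emit:
drive_tool:
  steps: [0,0,0,0.0015,0.0015,0.003,0.5,0,0,0,0,0,0.002,0.5,0,0,0,0,0,0,0.5]

```text
time_s: 5.5
tcp_pos: [0.5123, 0.2189, 0.0411]
ee_rot: [[-0.909, -0.416, 0.001], [-0.416, 0.909, 0.001], [-0.001, 0.0, -1.0]]
wrist_force: [0.4, -0.2, -0.2]
gripper_width: 0.5
gripper_force: 0.0
```

Run:
```python
from h import *
s=r.sense();im=r.capture('wrist');print(s['tcp_pos'],s['wrist_force'])
cv2.imwrite('pics/w4.png',im)
```

```text
[0.51230922 0.21886458 0.04109169] [ 0.36520013 -0.15781634 -0.24655296]
```

View pics/w4.png

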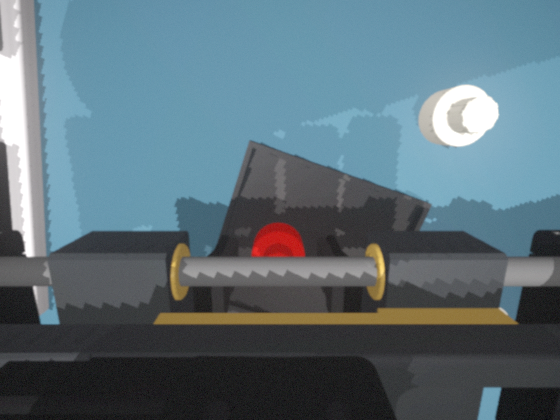

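The cap (278,245) is centred between the open fingers. I'll close on it and lift slightly to check.

Emit:
drive_tool:
  steps: [0,0,0,0,0,0,0.1,0,0,0,0,0,0,0.05,0,0,0,0,0,0,0.05,0,0,0,0,0,0,0.05,0,0,0,0,0,0,0.05,0,0,0,0,0,0,0.05]

```text
time_s: 6.05
tcp_pos: [0.5124, 0.2187, 0.0405]
ee_rot: [[-0.909, -0.416, 0.0], [-0.416, 0.909, 0.0], [-0.0, 0.0, -1.0]]
wrist_force: [0.1, -0.4, 0.8]
gripper_width: 0.169
gripper_force: 30.0
```

Emit:
drive_tool:
  steps: [0,0,0,0,0,-0.005,0.05,0,0,0,0,0,-0.02,0.05,0,0,0,0,0,-0.04,0.05,0,0,0,0,0,-0.04,0.05,0,0,0,0,0,-0.03,0.05,0,0,0,0,0,0,0.05,0,0,0,0,0,0,0.05]

```text
time_s: 6.63
tcp_pos: [0.513, 0.2193, 0.1779]
ee_rot: [[-0.91, -0.416, 0.004], [-0.416, 0.91, 0.003], [-0.005, 0.002, -1.0]]
wrist_force: [-0.6, 0.1, -1.2]
gripper_width: 0.172
gripper_force: 30.0
```

Run:
```python
from h import *
np.set_printoptions(precision=4,suppress=True)
s=r.sense();pw=r.camera_params('wrist');w=r.capture('wrist');a=r.capture('side')
print(s['tcp_pos'],s['gripper_width'],s['gripper_force'],s['ee_rot'])
ps=r.camera_params('side')
for ce,st in blobs(a,'red',(200,150,320,300),20):print('side',ce,st)
for ce,st in blobs(w,'red',(200,100,360,420),20):print('w',ce,st,onz(pw,ce,s['tcp_pos'][2]-.019))
out=np.hstack([w[120:300,180:380],cv2.resize(a[120:300,200:340],None,fx=2,fy=2)[:180*2][:180]])
cv2.imwrite('pics/c5.png',np.vstack([cv2.resize(w[150:300,160:400],(480,300)),cv2.resize(a[150:300,190:310],(480,300))[:, :480]]))
```

```text
[0.513  0.2193 0.1779] 0.17212366181686892 29.99975860118866 [[-0.9095 -0.4157  0.0039]
 [-0.4157  0.9095  0.0035]
 [-0.005   0.0015 -1.    ]]
side [251.9 210.8] [248 210   9   3  20]
side [240.2045 223.7614] [235 216  13  13  88]
w [277.192  239.4737] [ 255  223   45   34 1026] [0.5061 0.2154 0.1589]
```

View pics/c5.png

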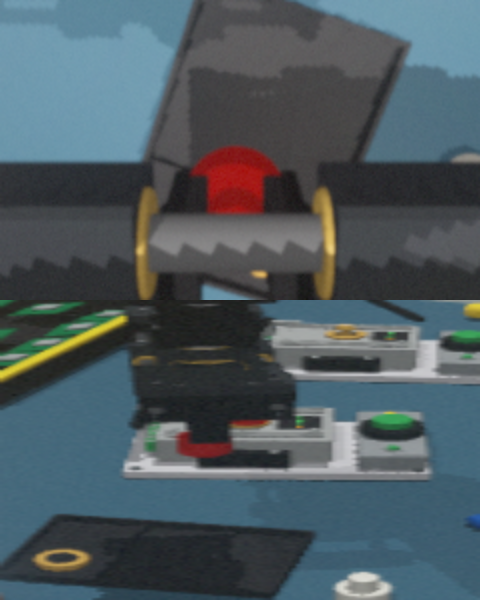

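The cap is held upright (opening 0.172 ≈ 15 mm). I'll measure where its axis sits in the tool from the outline of the skirt.

Run:
```python
from h import *
np.set_printoptions(precision=4,suppress=True)
res=[]
for i in range(2):
    s=r.sense();p=r.camera_params('wrist');w=r.capture('wrist')
    R=s['ee_rot'];b=max(blobs(w,'red',(200,100,360,420),20),key=lambda t:t[1][4])[1]
    print(b)
K=np.array(p['camera_matrix']);E=np.array(p['extrinsics'])
t=np.linspace(0,2*np.pi,200)
for dx in(-.002,0,.002):
  q=[]
  for h in(.0195,.0375):
    P=s['tcp_pos']+np.c_[dx+.015*np.cos(t),.015*np.sin(t),h+0*t]@R.T
    c=(E[:3,:3]@P.T+E[:3,3:])
    uv=(K@c);uv=uv[:2]/uv[2];q.append(uv)
  q=np.hstack(q);print(dx,'cols',q[0].min(),q[0].max(),'row min',q[1].min())
```

```text
[ 255  223   45   34 1022]
[ 255  223   45   34 1027]
-0.002 cols 251.73129081807704 305.11752493606014 row min 221.35058974340015
0 cols 251.65723321801428 305.19076549062555 row min 218.1718836598392
0.002 cols 251.58276584218572 305.26441134005046 row min 214.97689066452662
```

Run:
```python
from h import *
np.set_printoptions(precision=4,suppress=True)
s=r.sense();p=r.camera_params('wrist');E0=np.array(p['extrinsics'])
R0=s['ee_rot'];T0=np.eye(4);T0[:3,:3]=R0;T0[:3,3]=s['tcp_pos'];C=E0@T0  # tool->cam
def cam(R,t):
    T=np.eye(4);T[:3,:3]=R;T[:3,3]=t;return {'camera_matrix':p['camera_matrix'],'extrinsics':C@np.linalg.inv(T)}
def ctr(P,R,col,row,z,rad):
    e=onz(P,(col,row),z);x=R[:,0]*[1,1,0];return e-rad*x/np.linalg.norm(x)
def Rot(a,b,c): 
    M=np.array([a,b,c],float);U,_,V=np.linalg.svd(M);return U@V
R3=Rot([-.9084,-.4182,-.0035],[-.4182,.9084,-.0022],[.0041,-.0006,-1]);P3=cam(R3,[.5126,.2184,.2227])
print('cap in tray',ctr(P3,R3,278.5,179.7,.003,.015), 'bottom edge grip/skirt', onz(P3,(278.5,208),.021)+.015*R3[:,0])
R2=Rot([-.909,-.417,-.001],[-.417,.909,.001],[0,.001,-1]);P2=cam(R2,[.5657,-.262,.2236])
w2=cv2.imread('pics/w2.png')
print('flange',ctr(P2,R2,276.3,192.7,.050,.0165),'back edge',onz(P2,(276.3,223),.052)+.0165*R2[:,0])
c=ctr(p,R0,278,222.7,s['tcp_pos'][2]-.0375,.015)
print('held offset tool',R0.T@(c-s['tcp_pos']))
```

```text
cap in tray [0.5149 0.2201 0.003 ] bottom edge grip/skirt [0.5148 0.22   0.0211]
flange [ 0.5771 -0.2584  0.05  ] back edge [ 0.5763 -0.2589  0.052 ]
held offset tool [-0.0029 -0.0002  0.0375]
```

The two estimates agree that the cap's axis is 2.8 mm along tool -x from the TCP. The connector is at (0.5767,-0.2586), so the TCP target is (0.574,-0.260). Seated TCP height is 0.0895.

Emit:
drive_tool:
  steps: [0,0,0,0.012,-0.0384,0,0.05,0,0,0,0.012,-0.0384,0,0.05,0,0,0,0.012,-0.0384,0,0.05,0,0,0,0.012,-0.0384,0,0.05,0,0,0,0.012,-0.0384,0,0.05,0,0,0,0.012,-0.0384,0,0.05,0,0,0,0.012,-0.0384,0,0.05,0,0,0,0.012,-0.0384,0,0.05,0,0,0,0.012,-0.0384,0,0.05,0,0,0,0.012,-0.0384,0,0.05]

```text
time_s: 7.67
tcp_pos: [0.562, -0.1825, 0.1738]
ee_rot: [[-0.909, -0.416, -0.003], [-0.416, 0.909, 0.0], [0.003, 0.002, -1.0]]
wrist_force: [0.8, 0.2, 1.0]
gripper_width: 0.171
gripper_force: 30.0
```

Emit:
drive_tool:
  steps: [0,0,0,0.012,-0.0384,0,0.05,0,0,0,0.012,-0.0384,0,0.05,0,0,0,0,0,0,0.05,0,0,0,0,0,0,0.05,0,0,0,0,0,0,0.05]

```text
time_s: 8.08
tcp_pos: [0.5721, -0.2604, 0.1736]
ee_rot: [[-0.91, -0.415, -0.003], [-0.415, 0.91, 0.001], [0.003, 0.002, -1.0]]
wrist_force: [0.2, 0.4, -0.5]
gripper_width: 0.171
gripper_force: 30.0
```

Emit:
drive_tool:
  steps: [0,0,0,-0.002,0,0.02,0.05,0,0,0,0,0,0.025,0.05,0,0,0,0,0,0.015,0.05,0,0,0,0,0,0,0.05,0,0,0,0,0,0,0.05,0,0,0,0,0,0,0.05]

```text
time_s: 8.58
tcp_pos: [0.5756, -0.2588, 0.1166]
ee_rot: [[-0.909, -0.418, 0.002], [-0.418, 0.909, -0.001], [-0.001, -0.001, -1.0]]
wrist_force: [0.2, 0.4, -0.5]
gripper_width: 0.173
gripper_force: 30.0
```

Run:
```python
from h import *
s=r.sense();w=r.capture('wrist');a=r.capture('side');c=r.capture('scene');print(s['tcp_pos'])
cv2.imwrite('pics/c6.png',np.vstack([cv2.resize(w[100:300,140:420],(560,300)),np.hstack([cv2.resize(a[120:200,230:330],(280,260)),cv2.resize(c[205:285,150:250],(280,260))])]))
```

```text
[ 0.57564122 -0.2588275   0.11658979]
```

View pics/c6.png

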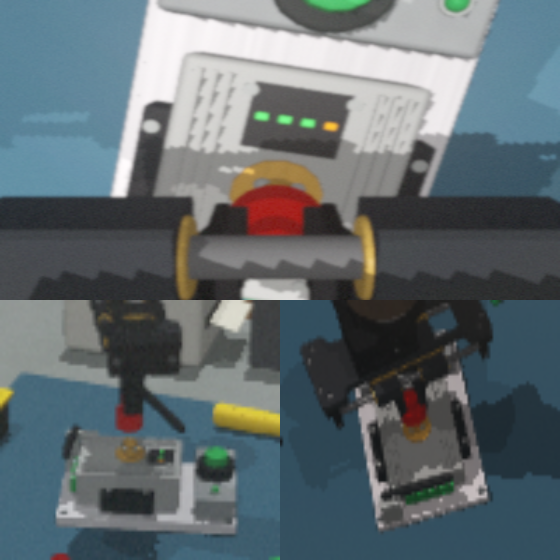

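The views show the cap just above the brass connector, with columns aligned in the wrist view and the axes in line in the side view. I'll trim 1 mm and go down.

Emit:
drive_tool:
  steps: [0,0,0,0.001,0,0.004,0.05,0,0,0,0,0,0.004,0.05,0,0,0,0,0,0.004,0.05,0,0,0,0,0,0.003,0.05,0,0,0,0,0,0.002,0.05,0,0,0,0,0,0,0.05,0,0,0,0,0,0,0.05]

```text
time_s: 9.32
tcp_pos: [0.5738, -0.26, 0.0982]
ee_rot: [[-0.909, -0.416, -0.0], [-0.416, 0.909, -0.0], [0.0, 0.0, -1.0]]
wrist_force: [-0.7, -1.0, 0.2]
gripper_width: 0.169
gripper_force: 30.0
```

Emit:
drive_tool:
  steps: [0,0,0,0,0,0.002,0.05,0,0,0,0,0,0.002,0.05,0,0,0,0,0,0.001,0.05,0,0,0,0,0,0,0.05]

```text
time_s: 9.65
tcp_pos: [0.5746, -0.2599, 0.0956]
ee_rot: [[-0.909, -0.417, 0.002], [-0.417, 0.909, -0.001], [-0.001, -0.002, -1.0]]
wrist_force: [-0.7, 2.1, 7.6]
gripper_width: 0.17
gripper_force: 31.7
```

Emit:
drive_tool:
  steps: [0,0,0,0,0,0.002,0.05,0,0,0,0,0,0.001,0.05,0,0,0,0,0,0,0.05]

```text
time_s: 9.9
tcp_pos: [0.574, -0.2596, 0.0904]
ee_rot: [[-0.91, -0.416, 0.001], [-0.416, 0.91, 0.0], [-0.001, -0.0, -1.0]]
wrist_force: [0.8, 0.0, -2.7]
gripper_width: 0.17
gripper_force: 30.1
```

It has clicked. Now I'll push it fully home.

Emit:
drive_tool:
  steps: [0,0,0,0,0,0.001,0.05,0,0,0,0,0,0.001,0.05,0,0,0,0,0,0.001,0.05,0,0,0,0,0,0,0.05,0,0,0,0,0,0,0.05]

```text
time_s: 10.32
tcp_pos: [0.574, -0.2598, 0.0894]
ee_rot: [[-0.909, -0.417, 0.0], [-0.417, 0.909, -0.001], [-0.0, -0.001, -1.0]]
wrist_force: [-3.2, 3.3, 10.6]
gripper_width: 0.173
gripper_force: 31.8
```

Emit:
drive_tool:
  steps: [0,0,0,0,0,0.001,0.05,0,0,0,0,0,0.001,0.05,0,0,0,0,0,0,0.05,0,0,0,0,0,0,0.05]

```text
time_s: 10.65
tcp_pos: [0.574, -0.2599, 0.0893]
ee_rot: [[-0.909, -0.417, 0.001], [-0.417, 0.909, -0.001], [-0.0, -0.001, -1.0]]
wrist_force: [-5.2, 5.7, 17.5]
gripper_width: 0.173
gripper_force: 33.9
```

Emit:
drive_tool:
  steps: [0,0,0,0,0,0.001,0.05,0,0,0,0,0,0.001,0.05,0,0,0,0,0,0,0.05,0,0,0,0,0,0,0.05]

```text
time_s: 10.98
tcp_pos: [0.5741, -0.2599, 0.0892]
ee_rot: [[-0.909, -0.418, 0.001], [-0.418, 0.909, -0.002], [-0.0, -0.002, -1.0]]
wrist_force: [-7.7, 8.1, 25.6]
gripper_width: 0.17
gripper_force: 36.1
```

Run:
```python
from h import *
a=r.capture('side');c=r.capture('scene');w=r.capture('wrist')
cv2.imwrite('pics/c7.png',np.vstack([cv2.resize(w[100:300,140:420],(560,300)),np.hstack([cv2.resize(a[120:200,230:330],(280,260)),cv2.resize(c[205:285,150:250],(280,260))])]))
```

```text
(no output)
```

View pics/c7.png

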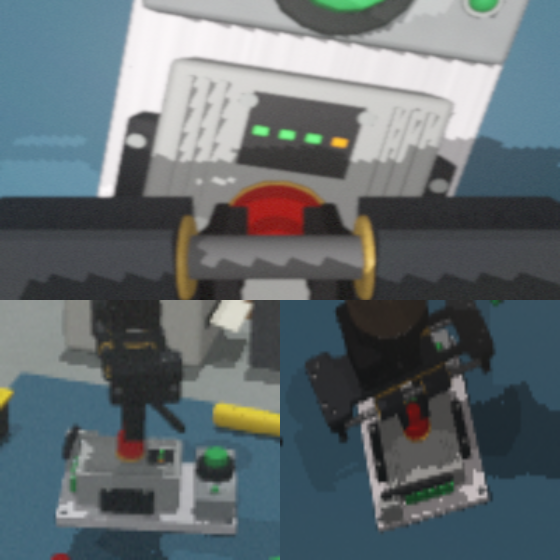

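The cap sits upright on the flange, with a thin brass rim showing evenly around it. The fingers are still on it, pushing with about 25 N, so I'm handing the job in.

```bash
python3 -c "
from station import r
print(r.finish_job())"
```

```text
the job is handed in; nothing more can be done
None
```

I pressed nest_a's start button fully down and let it come back up, then clicked the red cap onto the bare connector and pushed it home on the flange; I handed in at about 11 s with the fingers still pushing down at about 25 N.

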